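Find the parts case that rattles and hold it out

ROBOT

A 6-joint arm with a two-finger parallel gripper is mounted at the origin on a cart in front of the work surface, level with it; the furniture and walls round the work are solid. World frame = base frame: x ahead of the robot, y to its left, z up, the work surface at z = 0. Lengths are in m, angles in rad, forces in N, time in s.
With the tool pointing down it reaches from about 0.35 to 0.775 m from the base axis. Payload 5.5 kg.
Tool frame: the origin (TCP) lies between the finger pads; the fingertips stand ahead of it and the grasp point (between the pads) lies 6 mm ahead of it (r.tcp_to_tips is the z of the fingertips in the tool frame, in m); z points along the fingers, y is the direction in which the jaws open and shut (so a half turn about z gives the same grasp; the last joint's range is limited). The gripper opens to 85 mm and grips with 20 to 120 N. Pads are 22 mm wide; open, the fingers measure 114 mm over their backs; the gripper's body (76 mm by 85 mm) begins 54 mm behind the grasp point. The pads swing forward as they close: fully open they stand 13 mm farther back than shut.
Start: joints at [-1.454, 0.313, 0.046, 1.304, 0, 1.431], TCP at [0.146, -0.556, 0.256] pointing down, gripper open.
Joint ranges: [-2.76, 2.76], [-0.86, 1.69], [-1.03, 1.26], [-2.2, 2.34], [-1.47, 1.5], [-3.14, 3.14]. Speed limits (rad/s): [2.57, 2.57, 3.14, 3.14, 3.14, 3.14].

INTERFACE

Orientations are given as a rotation vector (axis times angle).
In Python, from station import sensors, eyes, ticket, r gives the robot as it stands.
- The arm moves only by the tool drive_tool, never from a script. Its argument "moves" is a list of rows, each a list of 3 entries, a list of its own where there are three numbers: the shift along the tool's x, y, z in m, then the turn, a rotation vector about the tool's x, y, z in rad, then the finger opening in m, from 0 to 0.0854. In form: [[[x, y, z], [rx, ry, rz], fingers], ...]. A call has exactly 5 rows; each row shifts and turns the pose as measured when the row begins, along the tool's axes as they then stand; what a row does not reach is not made up. A row lasts 1/12 s, in which the tool goes at most 41.7 mm and 7.16 degrees, less where a joint would pass 70% of its speed; a pose out of reach is approached as far as the arm can. A call is refused whole if a number of a shift passes 0.0417 or a number of a turn 0.125, either way. A call with a gripper value outside its range is refused whole. The fingers move at their own pace and stop on an object; "force" is the grip in N (left out, the last holds). Time passes only in rows, so rows that do not move let the fingers close, or fill a call up. It gives the time, the measured TCP pose, the force and the opening at its end, in the units of the state.
- sensors.get_obs(): the state, without advancing time (a new reading comes with each control period).
- eyes.get_image(name): name is "scene" or "top" or "wrist"; returns a dict with "color" (420x560x3 uint8, red, green, blue), "depth" (420x560 float32, m along the optical axis (not along the pixel's ray), 0 where there is no reading), "fx", "fy", "cx", "cy" (pixels), "xyz" and "orientation" of the camera in the world. Camera axes: x right, y down, z forward; pixel columns grow to the right and rows downward; lengths in m; the calibration is good to about 2 mm. The wrist camera is an equidistant fisheye: a pixel r from the principal point sees the ray r / f radians off the axis. A picture is of the moment at which its call begins.
- ticket.job_done(): hands the job in, once; it reports no verdict.
The state is a dict: "time_s": time; "q": joint angles; "dq": joint speeds; "joint_torque": joint torques, N m; "tcp_pos": TCP position; "orientation": TCP orientation; "force": force on the tool from outside, world axes, zero at the start; "ft_torque": the same for the moment, N m; "gripper_width": finger opening in m.
Only numpy, scipy, OpenCV 4.12 (cv2) and the standard library are available. Lean on these libraries where they do the work, as an engineer would, in place of code of your own. Each camera call takes 0.05 s, during which the arm holds its last target. There are 200 camera calls.

TASK

One of the three sealed parts cases in the rack has a loose part inside. Pick the cases up and shake or rock them lengthways to find the one that rattles, put any quiet case you took out back down properly in a pocket of the rack, and leave the small things around undisturbed. Finish while still holding the rattling case in the gripper: hold it out over the middle of the black parts tray, level and still, about a hand's breadth above it, without putting it down.

Things in the scene. Friction and masses are not known exactly. Their poses are not given: they have to be found in the camera images.
- case_1: one of three outwardly identical sealed grey cases: box 110 mm long (own x) x 42 wide (y) x 50 high (z), dark lid seam, steel clip at each end, about 0.4 kg (weights differ a little). Origin: centre of the underside. Stands in a rack pocket; which case is where varies. One of the three holds a loose 0.25 kg part that slides along x, 34 mm either way; in the others it is packed tight
- case_2: one of three outwardly identical sealed grey cases: box 110 mm long (own x) x 42 wide (y) x 50 high (z), dark lid seam, steel clip at each end, about 0.4 kg (weights differ a little). Origin: centre of the underside. Stands in a rack pocket; which case is where varies. One of the three holds a loose 0.25 kg part that slides along x, 34 mm either way; in the others it is packed tight
- case_3: one of three outwardly identical sealed grey cases: box 110 mm long (own x) x 42 wide (y) x 50 high (z), dark lid seam, steel clip at each end, about 0.4 kg (weights differ a little). Origin: centre of the underside. Stands in a rack pocket; which case is where varies. One of the three holds a loose 0.25 kg part that slides along x, 34 mm either way; in the others it is packed tight
- rack: low plywood rack fixed on the desk, 136 (its x) x 250 mm (y), 6 mm base, three pockets along y, 94 mm apart, each 118 x 50 mm inside (4 mm free round a case), lips 6 mm thick, tops 14 mm above the desk. Origin: centre of the underside. The cases stand with their x along the rack's x, either side clear for fingers
- pocket_left (a point): centre of the floor of the left pocket of the rack, as seen from the robot, 6 mm above the desk; axes as the rack's. A loose part runs to the lower end when its case is tipped lengthways by 0.2 rad or more, and stays there once level (end to end: a shift of balance of about 0.16 N m); a quick lengthways move that stops throws it forward less surely
- pocket_middle (a point): centre of the floor of the middle pocket of the rack, as seen from the robot, 6 mm above the desk; axes as the rack's. A loose part runs to the lower end when its case is tipped lengthways by 0.2 rad or more, and stays there once level (end to end: a shift of balance of about 0.16 N m); a quick lengthways move that stops throws it forward less surely
- pocket_right (a point): centre of the floor of the right pocket of the rack, as seen from the robot, 6 mm above the desk; axes as the rack's. A loose part runs to the lower end when its case is tipped lengthways by 0.2 rad or more, and stays there once level (end to end: a shift of balance of about 0.16 N m); a quick lengthways move that stops throws it forward less surely
- tray: black moulded parts tray fixed on the desk, ahead of the robot and to the left of the rack, 196 mm long (its x) x 98 mm (its y) x 30 mm high; origin: centre of the underside, on the desk
- cap: bystander: off-white plastic cone cap standing on the desk, 26 mm diameter at the foot, 44 mm high; origin: centre of the underside. Leave alone
- gear: bystander: cream gear lying flat, 25 mm diameter, 11 mm high; origin: centre of the underside. Leave alone
- driver: bystander: small screwdriver lying on the desk, 128 mm long, 11 mm thick; origin: its middle, on the desk. Leave alone

How it is judged:
On the way:
1. a case is held clear of the rack and shaken or rocked (((z of case_1 in the frame of rack above 0.035 m and contact force between case_1 and the fingers above 1 N and (linear speed of case_1 above 0.2 m/s or angle between case_1's own x axis and vertical below 1.32 rad or angle between case_1's own x axis and vertical above 1.82 rad or angle between case_1's own y axis and vertical below 1.32 rad or angle between case_1's own y axis and vertical above 1.82 rad)) or (z of case_2 in the frame of rack above 0.035 m and contact force between case_2 and the fingers above 1 N and (linear speed of case_2 above 0.2 m/s or angle between case_2's own x axis and vertical below 1.32 rad or angle between case_2's own x axis and vertical above 1.82 rad or angle between case_2's own y axis and vertical below 1.32 rad or angle between case_2's own y axis and vertical above 1.82 rad)) or (z of case_3 in the frame of rack above 0.035 m and contact force between case_3 and the fingers above 1 N and (linear speed of case_3 above 0.2 m/s or angle between case_3's own x axis and vertical below 1.32 rad or angle between case_3's own x axis and vertical above 1.82 rad or angle between case_3's own y axis and vertical below 1.32 rad or angle between case_3's own y axis and vertical above 1.82 rad)))), for 0.02 s.
At the end, for the whole second after the job is handed in: The rattling case is gripped, still, level within 0.15 rad, within 45 mm of the tray's middle seen from above, underside 70 to 230 mm above the desk; both quiet cases stand released in rack pockets, centred within 10 mm, on the floor within 5 mm, upright within 0.06 rad (((distance between loose_part and case_1 below 0.065 m and horizontal distance between case_1 and tray below 0.045 m and height (world z) of case_1 between 0.07 and 0.23 m and angle between case_1's own z axis and vertical below 0.15 rad and linear speed of case_1 below 0.02 m/s and contact force between case_1 and the fingers above 2 N and ((horizontal distance between case_2 and pocket_left below 0.01 m or horizontal distance between case_2 and pocket_middle below 0.01 m or horizontal distance between case_2 and pocket_right below 0.01 m) and height (world z) of case_2 below 0.011 m and angle between case_2's own z axis and vertical below 0.06 rad and linear speed of case_2 below 0.02 m/s and contact force between case_2 and the fingers below 0.1 N) and ((horizontal distance between case_3 and pocket_left below 0.01 m or horizontal distance between case_3 and pocket_middle below 0.01 m or horizontal distance between case_3 and pocket_right below 0.01 m) and height (world z) of case_3 below 0.011 m and angle between case_3's own z axis and vertical below 0.06 rad and linear speed of case_3 below 0.02 m/s and contact force between case_3 and the fingers below 0.1 N)) or (distance between loose_part and case_2 below 0.065 m and horizontal distance between case_2 and tray below 0.045 m and height (world z) of case_2 between 0.07 and 0.23 m and angle between case_2's own z axis and vertical below 0.15 rad and linear speed of case_2 below 0.02 m/s and contact force between case_2 and the fingers above 2 N and ((horizontal distance between case_1 and pocket_left below 0.01 m or horizontal distance between case_1 and pocket_middle below 0.01 m or horizontal distance between case_1 and pocket_right below 0.01 m) and height (world z) of case_1 below 0.011 m and angle between case_1's own z axis and vertical below 0.06 rad and linear speed of case_1 below 0.02 m/s and contact force between case_1 and the fingers below 0.1 N) and ((horizontal distance between case_3 and pocket_left below 0.01 m or horizontal distance between case_3 and pocket_middle below 0.01 m or horizontal distance between case_3 and pocket_right below 0.01 m) and height (world z) of case_3 below 0.011 m and angle between case_3's own z axis and vertical below 0.06 rad and linear speed of case_3 below 0.02 m/s and contact force between case_3 and the fingers below 0.1 N)) or (distance between loose_part and case_3 below 0.065 m and horizontal distance between case_3 and tray below 0.045 m and height (world z) of case_3 between 0.07 and 0.23 m and angle between case_3's own z axis and vertical below 0.15 rad and linear speed of case_3 below 0.02 m/s and contact force between case_3 and the fingers above 2 N and ((horizontal distance between case_1 and pocket_left below 0.01 m or horizontal distance between case_1 and pocket_middle below 0.01 m or horizontal distance between case_1 and pocket_right below 0.01 m) and height (world z) of case_1 below 0.011 m and angle between case_1's own z axis and vertical below 0.06 rad and linear speed of case_1 below 0.02 m/s and contact force between case_1 and the fingers below 0.1 N) and ((horizontal distance between case_2 and pocket_left below 0.01 m or horizontal distance between case_2 and pocket_middle below 0.01 m or horizontal distance between case_2 and pocket_right below 0.01 m) and height (world z) of case_2 below 0.011 m and angle between case_2's own z axis and vertical below 0.06 rad and linear speed of case_2 below 0.02 m/s and contact force between case_2 and the fingers below 0.1 N)))); the arm keeps its last pose, push and grip.
It fails at once if a bystander (cone cap, gear or screwdriver) is pushed more than 15 mm (distance of any of cap, gear, driver from where it was at the start of the episode above 0.015 m).
It also fails if it takes over 66 s, if anything falls off the work surface, if the arm or the gripper's body presses on something with over 40 N, if the wrist force passes 120 N, or if a joint passes its speed limit or range.

## Working session

There is one attempt and no reset: what is moved stays moved. The work goes in short steps, Python scripts to look and compute and a tool call to move; the robot and the scene stay as the last step left them, time stands still between calls to the robot, and variables do not carry over. Pictures are saved under pics/ and viewed, about 8 in all and at most 12, crops included, and the job is handed in when it is done.

Besides the shell and the picture viewer there is one more tool, called after "Emit:" as name(argument=value, ...) on one line, values as JSON. drive_tool: Moves the arm, as the interface text tells. Its arguments: {"type":"object","properties":{"moves":{"type":"array"},"force":{"type":"number"}},"required":["moves"]}

```bash
mkdir -p pics; ls
cat > h.py <<'E'
from station import sensors, eyes, ticket, r
import numpy as np, cv2
from scipy.spatial.transform import Rotation as R
def rot(o):
    o=np.array(o,float)
    return R.from_matrix(o) if o.shape==(3,3) else (R.from_quat(o) if o.size==4 else R.from_rotvec(o))
def cloud(im):
    d=im["depth"];v,u=np.mgrid[:d.shape[0],:d.shape[1]]
    p=np.stack([(u-im["cx"])/im["fx"]*d,(v-im["cy"])/im["fy"]*d,d],-1)
    return (p.reshape(-1,3)@rot(im["orientation"]).as_matrix().T+np.array(im["xyz"])).reshape(p.shape)
def save(im,n): cv2.imwrite("pics/"+n,im["color"][...,::-1])
E
python3 - <<'E'
from h import *
im=eyes.get_image("top");save(im,"top.png");print(im["xyz"],im["orientation"],im["fx"])
np.save("top.npy",cloud(im))
print(sensors.get_obs(), r.tcp_to_tips)
E
```

```text
pics
[ 0.44166067 -0.04355492  1.43800439] [-2.17136482  2.16197168 -0.07486712] 540.6677140316301
{'time_s': 0.05, 'q': array([-1.45360597e+00,  3.14041693e-01,  4.49929555e-02,  1.30359918e+00,
        1.83689416e-05,  1.43121323e+00]), 'dq': array([-0.00063536, -0.00146449,  0.0009211 , -0.00021328, -0.00029247,
       -0.0003788 ]), 'joint_torque': array([ 3.54754491e-03, -4.82154572e+01,  2.99548852e+01,  1.32408339e-02,
       -1.78369205e-04,  8.00013453e-06]), 'tcp_pos': array([ 0.14597866, -0.55568827,  0.25539105]), 'orientation': array([-3.11390049e+00, -4.01994612e-01, -6.13795824e-05]), 'force': array([ 1.12368794, -0.24482834,  0.16448096]), 'ft_torque': array([-0.01867827, -0.0154616 , -0.04152448]), 'gripper_width': 0.08529018289347813} 0.025
```

View pics/top.png

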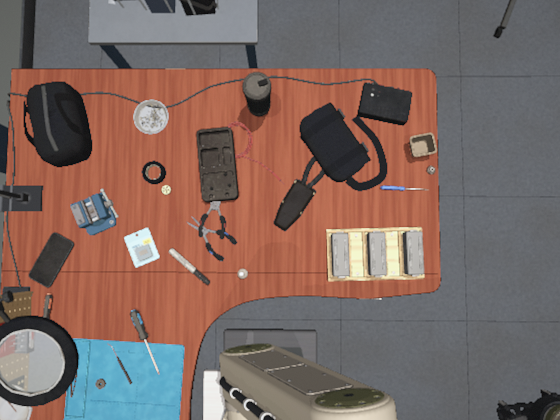

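The top view shows the rack at about (376,254) with cases at columns 340, 376 and 413. The tray is at (217,163) and a blue driver at (400,188). The cap and gear are probably the small pale items at (242,273) and (166,190) or (431,169).

Run:
```python
from h import *
P=np.load("top.npy")
for n,(u,v) in dict(cap=(242,273),gear=(166,190),g2=(431,169),drv=(390,188),case1=(340,254),case2=(376,254),case3=(413,254),tray=(217,163),belt=(290,205),bag=(335,140),blk=(385,104),cup=(257,90),desk=(300,270)).items(): print(n,P[v,u].round(3))
z=P[...,2]
def fit(m):
    m=m.astype(np.uint8);n,l,s,c=cv2.connectedComponentsWithStats(m)
    for i in range(1,n):
        if s[i,4]>60:
            q=P[...,:2][l==i];b=cv2.minAreaRect((q*1000).astype(np.float32))
            print([np.round(x,1) for x in b], s[i,4], c[i].round(1), np.median(z[l==i]).round(4))
roi=np.zeros(z.shape,bool);roi[222:290,318:435]=1
print("cases");fit(roi&(z>.045)&(z<.075))
print("rack");fit(roi&(z>.003+np.median(z[268:276,280:310]))&(z<.075))
roi[:]=0;roi[120:206,190:245]=1
print("tray");fit(roi&(z>.018)&(z<.05)); print(np.median(z[268:276,280:310]))
```

```text
cap [0.405 0.057 0.046]
gear [0.623 0.264 0.016]
g2 [ 0.683 -0.442  0.003]
drv [ 0.63  -0.33   0.012]
case1 [ 0.455 -0.192  0.058]
case2 [ 0.456 -0.284  0.053]
case3 [ 0.456 -0.376  0.061]
tray [0.697 0.13  0.007]
belt [ 0.582 -0.065  0.031]
bag [ 0.749 -0.181  0.059]
blk [ 0.846 -0.312  0.051]
cup [0.843 0.016 0.18 ]
desk [ 0.413 -0.093  0.003]
cases
[array([ 461.5, -380.1]), array([117.6,  43.7]), np.float64(2.1)] 776 [413.7 252. ] 0.0571
[array([ 455.4, -192.4]), array([117.5,  42.9]), np.float64(1.8)] 754 [339.7 254.1] 0.0573
[array([ 458.4, -285.7]), array([117.4,  43.4]), np.float64(1.7)] 761 [376.7 253.1] 0.0571
rack
[array([ 459.3, -288.3]), array([261.4, 157.7]), np.float64(87.4)] 4732 [374.5 253.1] 0.0344
tray
[array([687.2, 129.7]), array([207.8,  97.2]), np.float64(6.0)] 1924 [217.5 169.7] 0.0292
0.0018297519449822497
```

```bash
cat >> h.py <<'E'
def go(x,y,z,yaw=0.033):
    "print shift (mm) and turn (rad) in the tool frame to reach a pointing-down pose"
    o=sensors.get_obs();Q=rot(o["orientation"]);p=o["tcp_pos"]
    T=R.from_rotvec([0,0,yaw])*R.from_rotvec([np.pi,0,0])
    d=Q.inv().apply(np.array([x,y,z])-p)*1000;w=(Q.inv()*T).as_rotvec()
    print("t",round(o["time_s"],2),"p",p.round(4),"shift mm",d.round(1),"turn",w.round(3),"w",round(o["gripper_width"],4),"F",o["force"].round(2),"M",o["ft_torque"].round(3))
E
python3 -c "
from h import *
go(.4615,-.380,.17)"
```

```text
t 0.05 p [ 0.146  -0.5557  0.2554] shift mm [349.8 -89.6  85.7] turn [-0.002 -0.     0.224] w 0.0853 F [ 1.12 -0.24  0.16] M [-0.019 -0.015 -0.042]
```

Emit:
drive_tool(moves=[[[0.035,-0.009,0.006],[0,0,0],0.0854],[[0.035,-0.009,0.006],[0,0,0],0.0854],[[0.035,-0.009,0.006],[0,0,0],0.0854],[[0.035,-0.009,0.006],[0,0,0],0.0854],[[0.035,-0.009,0.006],[0,0,0],0.0854]], force=80)

```text
time_s: 0.47
tcp_pos: [0.3023, -0.4696, 0.2218]
orientation: [-3.116, -0.378, 0.004]
force: [1.4, -0.5, 0.1]
gripper_width: 0.0855
```

Emit:
drive_tool(moves=[[[0.035,-0.009,0.006],[0,0,0],0.0854],[[0.035,-0.009,0.006],[0,0,0],0.0854],[[0.035,-0.009,0.006],[0,0,0],0.0854],[[0,0,0],[0,0,0.1],0.0854],[[0,0,0],[0,0,0.1],0.0854]])

```text
time_s: 0.88
tcp_pos: [0.4065, -0.408, 0.1978]
orientation: [-3.13, -0.07, 0.009]
force: [-0.2, 0.2, 0.2]
gripper_width: 0.085
```

```bash
python3 -c "
from h import *
go(.4615,-.380,.17)"
```

```text
t 0.88 p [ 0.4065 -0.408   0.1978] shift mm [ 56.3 -25.2  27.7] turn [-0.011  0.006  0.012] w 0.085 F [-0.23  0.19  0.21] M [-0.058  0.015  0.034]
```

Emit:
drive_tool(moves=[[[0.02,-0.009,0.01],[0,0,0.012],0.0854],[[0.02,-0.009,0.01],[0,0,0],0.0854],[[0.016,-0.007,0.008],[-0.01,0.006,0],0.0854],[[0,0,0],[0,0,0],0.0854],[[0,0,0],[0,0,0],0.0854]])

```text
time_s: 1.3
tcp_pos: [0.4637, -0.3766, 0.165]
orientation: [-3.136, -0.048, 0.007]
force: [0.1, 0.1, 0.1]
gripper_width: 0.0853
```

```bash
python3 -c "
from h import *
go(.4615,-.380,.046)
im=eyes.get_image('wrist');save(im,'w1.png');print(im['xyz'],im['orientation'],im['fx'],im['cx'],im['cy'])
"
```

```text
t 1.3 p [ 0.4637 -0.3766  0.165 ] shift mm [ -1.8   4.  119. ] turn [-0.005  0.004 -0.002] w 0.0853 F [0.06 0.09 0.11] M [-0.038 -0.031  0.   ]
[ 0.53916078 -0.3743637   0.28237229] [ 2.09115174 -2.02577626 -0.3147371 ] 325.19226210127806 281.8854091020988 211.10639650841742
```

View pics/w1.png

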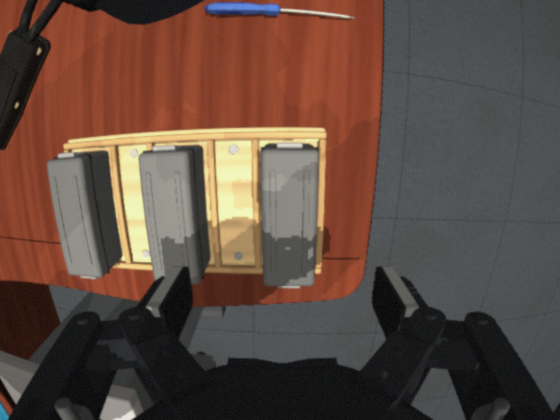

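The wrist view shows the right case with its top spanning columns 262–318 and rows 147–285. I'll convert those to world coordinates.

```bash
cat >> h.py <<'E'
def wpix(im,u,v,z):
    a=np.array([u-im["cx"],v-im["cy"]]);rr=np.hypot(*a);t=rr/im["fx"]
    d=rot(im["orientation"]).apply([*(a/max(rr,1e-9)*np.sin(t)),np.cos(t)]);c=np.array(im["xyz"])
    return (c+d*(z-c[2])/d[2])[:2].round(4)
E
python3 -c "
from h import *
im=eyes.get_image('wrist')
for u,v in [(263,148),(318,148),(314,285),(266,285),(142,152),(192,150),(326,130),(66,145)]: print(u,v,wpix(im,u,v,.056))
"
```

```text
263 148 [ 0.5138 -0.3606]
318 148 [ 0.5152 -0.3989]
314 285 [ 0.407  -0.4028]
266 285 [ 0.4059 -0.3644]
142 152 [ 0.5109 -0.2698]
192 150 [ 0.5119 -0.3095]
326 130 [ 0.5281 -0.4039]
66 145 [ 0.519  -0.1974]
```

Emit:
drive_tool(moves=[[[-0.003,0.005,0.02],[0,0,0],0.0854],[[0,0,0.025],[0,0,0],0.0854],[[0,0,0.025],[0,0,0],0.0854],[[0,0,0.015],[0,0,0],0.0854],[[0,0,0],[0,0,0],0.0854]])

```text
time_s: 1.82
tcp_pos: [0.4581, -0.3877, 0.0825]
orientation: [3.139, 0.037, 0.001]
force: [-0.4, 0.8, 0.0]
gripper_width: 0.0854
```

```bash
python3 -c "
from h import *
go(.4605,-.3815,.046)"
```

```text
t 1.82 p [ 0.4581 -0.3877  0.0825] shift mm [ 2.6 -6.2 36.5] turn [ 0.002 -0.    -0.01 ] w 0.0854 F [-0.4   0.83  0.01] M [ 0.05   0.059 -0.004]
```

Emit:
drive_tool(moves=[[[0.0025,-0.005,0.01],[0,0,-0.008],0.0854],[[0,0,0.012],[0,0,0],0.0854],[[0,0,0.01],[0,0,0],0.0854],[[0,0,0.003],[0,0,0],0.0854],[[0,0,0],[0,0,0],0.0854]])

```text
time_s: 2.23
tcp_pos: [0.46, -0.3854, 0.0491]
orientation: [3.136, 0.045, 0.005]
force: [0.1, -0.8, -0.2]
gripper_width: 0.0852
```

```bash
python3 -c "
from h import *
go(.4605,-.3815,.046)"
```

```text
t 2.23 p [ 0.46   -0.3854  0.0491] shift mm [ 0.6 -3.9  3.1] turn [ 0.005 -0.003 -0.004] w 0.0852 F [ 0.06 -0.82 -0.21] M [-0.007 -0.012  0.015]
```

Emit:
drive_tool(moves=[[[0,-0.003,0.002],[0,0,-0.004],0.0854],[[0,0,0.001],[0,0,0],0.06],[[0,0,0],[0,0,0],0.03],[[0,0,0],[0,0,0],0.03],[[0,0,0],[0,0,0],0.03]])

```text
time_s: 2.65
tcp_pos: [0.4613, -0.3829, 0.0489]
orientation: [3.133, 0.053, 0.01]
force: [0.5, -2.2, -1.6]
gripper_width: 0.0408
```

Emit:
drive_tool(moves=[[[0,0,0],[0,0,0],0.03],[[0,0,0],[0,0,0],0.03],[[0,0,0],[0,0,0],0.03],[[0,0,0],[0,0,0],0.03],[[0,0,0],[0,0,0],0.03]])

```text
time_s: 3.07
tcp_pos: [0.4611, -0.3825, 0.0487]
orientation: [3.134, 0.053, 0.009]
force: [-0.7, 1.0, -1.2]
gripper_width: 0.041
```

```bash
python3 -c "
from h import *
go(.4605,-.3815,.15)"
```

```text
t 3.07 p [ 0.4611 -0.3825  0.0487] shift mm [  -0.    -0.3 -101.3] turn [ 0.007 -0.005  0.001] w 0.041 F [-0.71  1.04 -1.23] M [0.109 0.018 0.038]
```

Emit:
drive_tool(moves=[[[0,0,-0.015],[0,0,0],0.03],[[0,0,-0.025],[0,0,0],0.03],[[0,0,-0.03],[0,0,0],0.03],[[0,0,-0.03],[0,0,0],0.03],[[0,0,-0.015],[0,0,0],0.03]])

```text
time_s: 3.48
tcp_pos: [0.456, -0.3773, 0.1587]
orientation: [-3.134, -0.053, 0.012]
force: [1.5, -0.8, -2.6]
gripper_width: 0.0411
```

Emit:
drive_tool(moves=[[[0,0,0],[0,0,0],0.03],[[0,0,0],[0,0,0],0.03],[[0,0,0],[0,0,0],0.03],[[0,0,0],[0,0,0],0.03],[[0,0,0],[0,0,0],0.03]])

```text
time_s: 3.9
tcp_pos: [0.456, -0.3775, 0.158]
orientation: [-3.135, -0.052, 0.011]
force: [0.8, -0.8, -4.4]
gripper_width: 0.0409
```

```bash
python3 -c "
from h import *
go(.4605,-.3815,.15)"
```

```text
t 3.9 p [ 0.456  -0.3775  0.158 ] shift mm [4.5 4.3 7.9] turn [-0.007  0.007  0.   ] w 0.0409 F [ 0.77 -0.79 -4.39] M [ 0.043 -0.06  -0.028]
```

Emit:
drive_tool(moves=[[[0,0,0],[0,0.09,0],0.03],[[0,0,0],[0,0.09,0],0.03],[[0,0,0],[0,0.09,0],0.03],[[0,0,0],[0,0.09,0],0.03],[[0,0,0],[0,0,0],0.03]])

```text
time_s: 4.32
tcp_pos: [0.4543, -0.3727, 0.1486]
orientation: [-3.067, -0.052, -0.554]
force: [0.3, 1.4, -4.8]
gripper_width: 0.041
```

Emit:
drive_tool(moves=[[[0,0,0],[0,0,0],0.03],[[0,0,0],[0,0,0],0.03],[[0,0,0],[0,0,0],0.03],[[0,0,0],[0,-0.08,0],0.03],[[0,0,0],[0,-0.08,0],0.03]])

```text
time_s: 4.73
tcp_pos: [0.4502, -0.3714, 0.1452]
orientation: [-3.103, -0.047, -0.28]
force: [0.5, -0.4, -3.8]
gripper_width: 0.0409
```

Emit:
drive_tool(moves=[[[0,0,0],[0,-0.08,0],0.03],[[0,0,0],[0,-0.08,0],0.03],[[0,0,0],[0,0,0],0.03],[[0,0,0],[0,0,0],0.03],[[0,0,0],[0,0,0],0.03]])

```text
time_s: 5.15
tcp_pos: [0.4583, -0.3727, 0.1465]
orientation: [-3.122, -0.064, -0.02]
force: [-0.7, 0.1, -4.4]
gripper_width: 0.041
```

Emit:
drive_tool(moves=[[[0,0,0],[0,0,0],0.03],[[0,0,0],[0,0,0],0.03],[[0,0,0],[0,0,0],0.03],[[0,0,0],[0,0,0],0.03],[[0,0,0],[0,0,0],0.03]])

```text
time_s: 5.57
tcp_pos: [0.4567, -0.3727, 0.1466]
orientation: [-3.122, -0.061, -0.025]
force: [0.6, 0.2, -4.4]
gripper_width: 0.0412
```

```bash
cat >> h.py <<'E'
def moment(n=4):
    a=[]
    for _ in range(n): o=sensors.get_obs();a.append([*o["force"],*o["ft_torque"]]);eyes.get_image("top")
    print("mean F,M",np.mean(a,0).round(3),"sd",np.std(a,0).round(3))
E
python3 -c "
from h import *
go(.4605,-.3815,.15);moment()"
```

```text
t 5.57 p [ 0.4567 -0.3727  0.1466] shift mm [ 3.5  8.9 -3.5] turn [-0.019 -0.016  0.006] w 0.0412 F [ 0.57  0.19 -4.44] M [-0.027 -0.031  0.007]
mean F,M [ 6.600e-02  1.850e-01 -4.144e+00 -3.000e-03 -4.000e-02  5.000e-03] sd [0.38  0.554 0.388 0.014 0.016 0.027]
```

Emit:
drive_tool(moves=[[[0,0,0],[0,-0.09,0],0.03],[[0,0,0],[0,-0.09,0],0.03],[[0,0,0],[0,-0.09,0],0.03],[[0,0,0],[0,-0.09,0],0.03],[[0,0,0],[0,0,0],0.03]])

```text
time_s: 6.18
tcp_pos: [0.4549, -0.3729, 0.147]
orientation: [-3.08, -0.061, 0.557]
force: [0.1, -0.6, -5.0]
gripper_width: 0.0409
```

Emit:
drive_tool(moves=[[[0,0,0],[0,0,0],0.03],[[0,0,0],[0,0,0],0.03],[[0,0,0],[0,0,0],0.03],[[0,0,0],[0,0.08,0],0.03],[[0,0,0],[0,0.08,0],0.03]])

```text
time_s: 6.6
tcp_pos: [0.4575, -0.3725, 0.1433]
orientation: [-3.11, -0.064, 0.292]
force: [-0.2, 0.1, -3.3]
gripper_width: 0.0408
```

Emit:
drive_tool(moves=[[[0,0,0],[0,0.08,0],0.03],[[0,0,0],[0,0.08,0],0.03],[[0,0,0],[0,0,0],0.03],[[0,0,0],[0,0,0],0.03],[[0,0,0],[0,0,0],0.03]])

```text
time_s: 7.02
tcp_pos: [0.4515, -0.3727, 0.149]
orientation: [-3.128, -0.052, 0.021]
force: [-1.0, 0.7, -3.6]
gripper_width: 0.041
```

Emit:
drive_tool(moves=[[[0,0,0],[0,0,0],0.03],[[0,0,0],[0,0,0],0.03],[[0,0,0],[0,0,0],0.03],[[0,0,0],[0,0,0],0.03],[[0,0,0],[0,0,0],0.03]])

```text
time_s: 7.43
tcp_pos: [0.4536, -0.3733, 0.1493]
orientation: [-3.129, -0.056, 0.026]
force: [0.8, -0.4, -3.5]
gripper_width: 0.0408
```

```bash
python3 -c "
from h import *
go(.4611,-.3825,.07,.034);moment()"
```

```text
t 7.43 p [ 0.4536 -0.3733  0.1493] shift mm [ 8.4 10.5 79.1] turn [-0.012  0.016  0.002] w 0.0408 F [ 0.77 -0.41 -3.5 ] M [-0.031  0.03  -0.011]
mean F,M [ 0.157 -0.093 -3.934 -0.005  0.019 -0.011] sd [0.446 0.3   0.305 0.017 0.034 0.015]
```

Emit:
drive_tool(moves=[[[0,0.006,0],[-0.01,0.014,0],0.03],[[0,0,0],[0,0,0],0.03],[[0,0,0],[0,0,0],0.03],[[0,0,0],[0,0,0],0.03],[[0,0,0],[0,0,0],0.03]])

```text
time_s: 8.05
tcp_pos: [0.4532, -0.3799, 0.149]
orientation: [-3.14, -0.055, 0.002]
force: [0.3, -0.8, -4.5]
gripper_width: 0.0411
```

```bash
python3 -c "
from h import *
go(.4611,-.3825,.07,.034);moment(14)"
```

```text
t 8.05 p [ 0.4532 -0.3799  0.149 ] shift mm [ 7.9  3.  79. ] turn [-0.002  0.001  0.001] w 0.0411 F [ 0.34 -0.85 -4.55] M [0.021 0.038 0.026]
mean F,M [ 0.081 -0.103 -3.815  0.008  0.082  0.013] sd [0.387 0.393 0.352 0.026 0.029 0.036]
```

Emit:
drive_tool(moves=[[[0,0,0],[0,0.09,0],0.03],[[0,0,0],[0,0.09,0],0.03],[[0,0,0],[0,0.09,0],0.03],[[0,0,0],[0,0.09,0],0.03],[[0,0,0],[0,0,0],0.03]])

```text
time_s: 9.17
tcp_pos: [0.4546, -0.3788, 0.148]
orientation: [-3.079, -0.06, -0.579]
force: [-1.0, -0.4, -5.1]
gripper_width: 0.0413
```

Emit:
drive_tool(moves=[[[0,0,0],[0,0,0],0.03],[[0,0,0],[0,0,0],0.03],[[0,0,0],[0,0,0],0.03],[[0,0,0],[0,0,0],0.03],[[0,0,0],[0,-0.085,0],0.03]])

```text
time_s: 9.58
tcp_pos: [0.4524, -0.3788, 0.1475]
orientation: [-3.104, -0.055, -0.431]
force: [-0.1, 0.7, -4.6]
gripper_width: 0.041
```

Emit:
drive_tool(moves=[[[0,0,0],[0,-0.085,0],0.03],[[0,0,0],[0,-0.085,0],0.03],[[0,0,0],[0,-0.085,0],0.03],[[0,0,0],[0,0,0],0.03],[[0,0,0],[0,0,0],0.03]])

```text
time_s: 10.0
tcp_pos: [0.4591, -0.3802, 0.1498]
orientation: [3.139, 0.067, 0.016]
force: [-0.5, 0.8, -3.8]
gripper_width: 0.0408
```

```bash
python3 -c "
from h import *
go(.4611,-.3825,.07,.034);moment(14)"
```

```text
t 10.0 p [ 0.4591 -0.3802  0.1498] shift mm [ 1.   2.2 79.8] turn [ 0.002 -0.01   0.009] w 0.0408 F [-0.5   0.77 -3.76] M [ 0.007 -0.11  -0.027]
mean F,M [-2.090e-01 -5.700e-02 -3.925e+00  1.000e-03 -7.700e-02  4.000e-03] sd [0.501 0.507 0.448 0.032 0.051 0.019]
```

Emit:
drive_tool(moves=[[[0,0,0],[0,-0.09,0],0.03],[[0,0,0],[0,-0.09,0],0.03],[[0,0,0],[0,-0.09,0],0.03],[[0,0,0],[0,-0.09,0],0.03],[[0,0,0],[0,0,0],0.03]])

```text
time_s: 11.12
tcp_pos: [0.4548, -0.3803, 0.1503]
orientation: [3.079, 0.056, -0.568]
force: [-0.4, -0.4, -4.6]
gripper_width: 0.0407
```

Emit:
drive_tool(moves=[[[0,0,0],[0,0,0],0.03],[[0,0,0],[0,0,0],0.03],[[0,0,0],[0,0,0],0.03],[[0,0,0],[0,0,0],0.03],[[0,0,0],[0,0.085,0],0.03]])

```text
time_s: 11.53
tcp_pos: [0.4566, -0.3799, 0.147]
orientation: [3.107, 0.059, -0.427]
force: [1.2, -0.3, -4.0]
gripper_width: 0.041
```

Emit:
drive_tool(moves=[[[0,0,0],[0,0.085,0],0.03],[[0,0,0],[0,0.085,0],0.03],[[0,0,0],[0,0.085,0],0.03],[[0,0,0],[0,0,0],0.03],[[0,0,0],[0,0,0],0.03]])

```text
time_s: 11.95
tcp_pos: [0.4516, -0.3799, 0.1516]
orientation: [3.134, 0.054, -0.002]
force: [0.3, -0.3, -3.8]
gripper_width: 0.0408
```

```bash
python3 -c "
from h import *
go(.4611,-.3825,.07,.034)
for _ in range(3): moment(6)
go(.687,.130,.19,.034)"
```

```text
t 11.95 p [ 0.4516 -0.3799  0.1516] shift mm [ 9.6  2.4 81.6] turn [0.007 0.002 0.001] w 0.0408 F [ 0.29 -0.3  -3.84] M [ 0.004 -0.011  0.023]
mean F,M [-0.064 -0.236 -3.957  0.021  0.052 -0.01 ] sd [0.421 0.333 0.338 0.043 0.051 0.019]
mean F,M [ 0.014  0.201 -4.186 -0.018  0.062 -0.006] sd [0.192 0.332 0.574 0.022 0.019 0.039]
mean F,M [ 0.112 -0.02  -3.787 -0.007  0.071 -0.013] sd [0.211 0.254 0.176 0.05  0.036 0.025]
t 12.85 p [ 0.4532 -0.3798  0.1502] shift mm [ 252.3 -500.7  -42.6] turn [0.005 0.001 0.003] w 0.0402 F [-0.36  0.33 -3.7 ] M [0.024 0.089 0.035]
```

The balance flips from −0.077 to +0.08 and +0.065 N m each time the case is tipped the other way. That matches the 0.16 N m shift, so this case rattles. Next I carry it to the tray.

Emit:
drive_tool(moves=[[[0.005,-0.01,-0.012],[0,0,0],0.03],[[0.012,-0.02,-0.012],[0,0,0],0.03],[[0.017,-0.032,-0.01],[0,0,0],0.03],[[0.017,-0.034,-0.01],[0,0,0],0.03],[[0.017,-0.034,0],[0,0,0],0.03]])

```text
time_s: 13.27
tcp_pos: [0.5169, -0.2488, 0.1973]
orientation: [3.134, 0.035, -0.0]
force: [2.0, -0.5, -3.9]
gripper_width: 0.0409
```

Emit:
drive_tool(moves=[[[0.017,-0.034,0],[0,0,0],0.03],[[0.017,-0.034,0],[0,0,0],0.03],[[0.017,-0.034,0],[0,0,0],0.03],[[0.017,-0.034,0],[0,0,0],0.03],[[0.017,-0.034,0],[0,0,0],0.03]])

```text
time_s: 13.68
tcp_pos: [0.6019, -0.0658, 0.2038]
orientation: [3.133, 0.033, 0.013]
force: [0.2, 0.7, -3.7]
gripper_width: 0.041
```

```bash
python3 -c "
from h import *
go(.687,.130,.18,.034)"
```

```text
t 13.68 p [ 0.6019 -0.0658  0.2038] shift mm [  88.9 -194.2   22.9] turn [ 0.009 -0.008 -0.013] w 0.041 F [ 0.22  0.66 -3.7 ] M [-0.026 -0.008 -0.014]
```

Emit:
drive_tool(moves=[[[0.016,-0.035,0],[0,0,0],0.03],[[0.016,-0.035,0],[0,0,0],0.03],[[0.016,-0.035,0.004],[0,0,0],0.03],[[0.013,-0.03,0.006],[0,0,0],0.03],[[0.009,-0.02,0.006],[0,0,0],0.03]])

```text
time_s: 14.1
tcp_pos: [0.6721, 0.1036, 0.1945]
orientation: [3.139, 0.056, 0.027]
force: [0.2, -0.3, -3.5]
gripper_width: 0.0407
```

Emit:
drive_tool(moves=[[[0.004,-0.01,0.003],[0,0,0],0.03],[[0,0,0],[0,0,0],0.03],[[0,0,0],[0,0,0],0.03],[[0,0,0],[0,0,0],0.03],[[0,0,0],[0,0,0],0.03]])

```text
time_s: 14.52
tcp_pos: [0.6749, 0.1153, 0.1922]
orientation: [-3.138, -0.081, -0.024]
force: [-0.4, -0.0, -3.5]
gripper_width: 0.0412
```

```bash
python3 -c "
from h import *
go(.687,.130,.18,.034)"
```

```text
t 14.52 p [0.6749 0.1153 0.1922] shift mm [ 12.6 -14.   12.5] turn [-0.002 -0.015  0.017] w 0.0412 F [-0.43 -0.03 -3.51] M [-0.024  0.082  0.024]
```

Emit:
drive_tool(moves=[[[0.011,-0.013,0.012],[0,-0.012,0.015],0.03],[[0,0,0],[0,0,0],0.03],[[0,0,0],[0,0,0],0.03],[[0,0,0],[0,0,0],0.03],[[0,0,0],[0,0,0],0.03]])

```text
time_s: 14.93
tcp_pos: [0.6852, 0.1126, 0.1838]
orientation: [-3.133, -0.07, -0.007]
force: [0.7, 0.2, -3.7]
gripper_width: 0.0412
```

Emit:
drive_tool(moves=[[[0,0,0],[0,0,0],0.03],[[0,0,0],[0,0,0],0.03],[[0,0,0],[0,0,0],0.03],[[0,0,0],[0,0,0],0.03],[[0,0,0],[0,0,0],0.03]])

```text
time_s: 15.35
tcp_pos: [0.6847, 0.1113, 0.1861]
orientation: [-3.133, -0.067, -0.011]
force: [-0.7, -0.0, -3.6]
gripper_width: 0.0414
```

```bash
python3 -c "
from h import *
go(.687,.130,.18,.034);moment(8);go(.687,.130,.18,.034)
im=eyes.get_image('scene')['color'];t=eyes.get_image('top')['color'][60:300]
cv2.imwrite('pics/end.png',cv2.resize(np.vstack([im,t]),None,fx=.9,fy=.9)[...,::-1])"
```

```text
t 15.35 p [0.6847 0.1113 0.1861] shift mm [  3.  -18.5   6.3] turn [-0.007 -0.007  0.009] w 0.0414 F [-0.72 -0.04 -3.62] M [-0.014  0.108 -0.003]
mean F,M [-1.000e-03 -6.000e-03 -3.961e+00 -1.200e-02  7.800e-02 -2.000e-03] sd [0.512 0.296 0.302 0.027 0.02  0.029]
t 15.75 p [0.6847 0.1113 0.1858] shift mm [  3.1 -18.6   5.9] turn [-0.007 -0.007  0.009] w 0.0409 F [-0.55  0.45 -4.62] M [ 0.005  0.118 -0.076]
```

View pics/end.png

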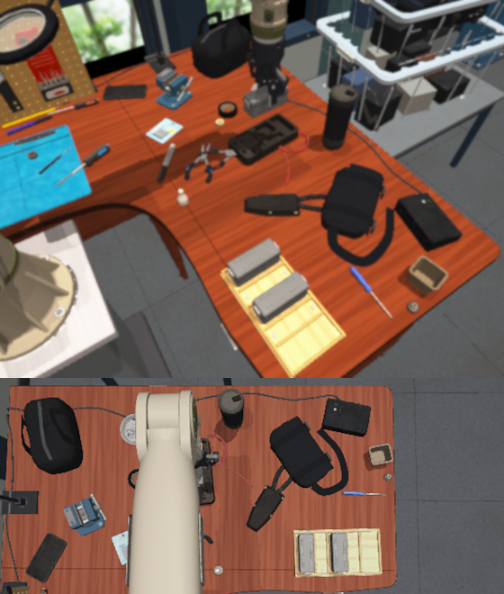

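The combined picture shows the case held level over the tray, around (268,98). Both other cases stand in the left and middle pockets, and the driver, cap and other small items have not moved. I'll trim the last 18 mm in y.

Emit:
drive_tool(moves=[[[0.003,-0.017,0.004],[0,0,0],0.03],[[0,0,0],[0,0,0],0.03],[[0,0,0],[0,0,0],0.03],[[0,0,0],[0,0,0],0.03],[[0,0,0],[0,0,0],0.03]])

```text
time_s: 16.27
tcp_pos: [0.6877, 0.1233, 0.1811]
orientation: [-3.127, -0.09, -0.009]
force: [-0.6, 0.0, -3.8]
gripper_width: 0.0409
```

Emit:
drive_tool(moves=[[[0,0,0],[0,0,0],0.03],[[0,0,0],[0,0,0],0.03],[[0,0,0],[0,0,0],0.03],[[0,0,0],[0,0,0],0.03],[[0,0,0],[0,0,0],0.03]])

```text
time_s: 16.68
tcp_pos: [0.6876, 0.123, 0.1812]
orientation: [-3.127, -0.089, -0.009]
force: [-0.3, -0.4, -4.4]
gripper_width: 0.0409
```

```bash
python3 -c "
from h import *
go(.687,.130,.18,.034);print(abs(sensors.get_obs()['dq']).max())
save(eyes.get_image('wrist'),'w2.png')"
```

```text
t 16.68 p [0.6876 0.123  0.1812] shift mm [-0.2 -7.   1.3] turn [-0.013 -0.006  0.023] w 0.0409 F [-0.3  -0.39 -4.37] M [-0.06   0.085  0.044]
0.003167398149791084
```

View pics/w2.png

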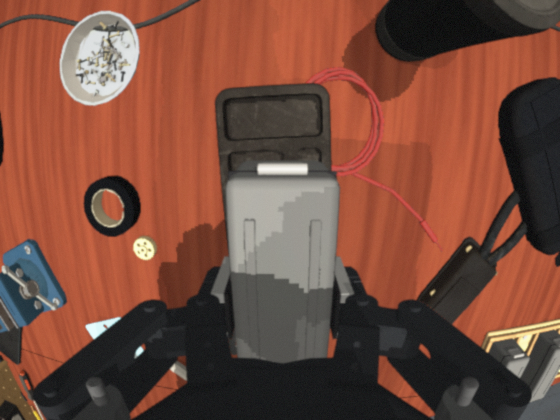

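The wrist view shows the case, with its end clip at about (282,169), gripped squarely over the tray, whose far edge is near (272,88). It is centred within about 7 mm and still, so I'm handing the job in.

```bash
python3 -c "
from h import *
print(ticket.job_done())"
```

```text
the job is handed in; nothing more can be done
None
```

The case from the right pocket is the one that rattles. I handed the job in at about 17 s with that case still gripped over the tray; the hand-in reports no verdict.

- **Finding it:** I lifted the case and rocked it lengthways by about 0.35 rad both ways. Its balance about the gripper flipped between about +0.08, −0.08 and +0.07 N m, which matches the expected shift of about 0.16 N m. The first two readings were short, taken just after levelling, and showed only about 0.06 N m between them. Longer averages settled it.
- **Final hold:** the tool is about 7 mm from the tray's middle and level within about 0.015 rad. The case's underside is about 0.14 m above the desk and the arm is still. The fingers read 41 mm with the grip set to 80 N.
- **Quiet cases and small items:** I never touched the other two cases. They stand in the left and middle pockets, and I saw no bystander moved in the last pictures; I judged this by eye and did not measure it.

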